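# Show a trackball's ball to the bench camera from two sides

## Robot

A 7-joint arm with a two-finger parallel gripper is mounted at the origin on the work surface. World frame = base frame: x ahead of the robot, y to its left, z up, the work surface at z = 0. Lengths are in m, angles in rad, forces in N, time in s.
With the tool pointing down it reaches from about 0.425 to 0.95 m from the base axis. Payload 4.7 kg.
Tool frame: the origin (TCP) lies on the centre line of the jaws, within the pads' length; the fingertips stand robot.nose_length ahead of it and the grasp point (between the pads) lies 8 mm behind it (robot.nose_length is the distance from the TCP to the fingertips, in m); z points along the fingers, x is the direction in which the jaws open and shut, and the axes are right-handed (so a half turn about z gives the same grasp; the last joint's range is limited). The gripper opens to 85 mm and grips with 20 to 120 N. Pads are 22 mm wide; open, the fingers measure 114 mm over their backs; the gripper's body (76 mm by 85 mm) begins 54 mm behind the grasp point. The pads swing forward as they close: fully open they stand 13 mm farther back than shut.
Start: joints at [1.179, 0.469, -0.049, 1.532, 0.024, 1.141, -0.082], TCP at [0.24, -0.631, 0.242] pointing down, gripper open.
Joint ranges: [-2.59, 2.59], [-0.33, 1.99], [-1.39, 1.29], [0.1, 2.45], [-1.04, 4.18], [0.21, 1.99], [-2.66, 2.66]. Speed limits (rad/s): [2.57, 2.57, 3.14, 3.14, 3.14, 3.14, 3.14].

## Interface

Orientations are given as [roll, pitch, yaw] about the fixed x, y, z axes, in that order (R = Rz(yaw) Ry(pitch) Rx(roll)).
In Python, from plant import robot gives the robot as it stands. Calls block until the motion is done:
- robot.goto(position, orientation): joint-space move of the TCP to a pose.
- robot.move_straight(position, vel=0.15, attitude=None, contact_N=None): straight line of the TCP; attitude=None keeps the orientation; vel is the mean speed in m/s. With contact_N (N) it stops when the force on the tool has changed by that much, and returns True; else False.
- robot.move_joints(angles): joint-space move.
- robot.grip(opening, strength=None): opening from 0.0 (shut) to 1.0 (fully open); strength is the grip in N (None keeps the last); returns when the fingers have stopped.
- robot.sleep(seconds).
- robot.inverse_kinematics(position, orientation): joint angles nearest the present ones, or None.
- robot.sense(): the state.
- robot.grab_frame(name): name is "side" or "top"; returns a dict with "image" (420x560x3 uint8, red, green, blue), "range_z" (420x560 float32, m along the optical axis (not along the pixel's ray), 0 where there is no reading), "fx", "fy", "cx", "cy" (pixels), "R" (3x3) and "t" (3): a world point X has camera coordinates R X + t. Camera axes: x right, y down, z forward; pixel columns grow to the right and rows downward; lengths in m; the calibration is good to about 2 mm. A picture is of the moment at which its call begins.
A pose or a line that the arm cannot do raises robot.IKError and nothing moves.
- robot.close_job(): hands the job in, once; it reports no verdict.
The state is a dict: "t": time; "joint_pos": joint angles; "joint_velocities": joint speeds; "effort": joint torques, N m; "tcp_pos": TCP position; "tcp_rot": TCP orientation; "wrist_force": force on the tool from outside, world axes, zero at the start; "torque": the same for the moment, N m; "opening": opening from 0.0 (shut) to 1.0 (fully open).
Only numpy, scipy, OpenCV 4.12 (cv2) and the standard library are available. Lean on these libraries where they do the work, as an engineer would, in place of code of your own. Each camera call takes 0.05 s, during which the arm holds its last target. There are 200 camera calls.

## Task

Pick up the steel dish by its handle and show the trackball's ball lying in it to the bench camera: hold the ball at the camera's focus, in front of the lens at lens height, with the handle pointing straight away from the camera, still for a good second, then turn the dish a quarter turn on the spot, either way, with the ball staying at the focus, so that the handle ends square to the line of sight. Keep the dish level and the ball in its middle all the time, touch neither ball nor camera, and leave the other things where they lie. Finish while still holding the dish there, steady and level: do not put it down or let go.

Things in the scene. Friction and masses are not known exactly. Their poses are not given: they have to be found in the camera images.
- dish_handle (a point): grip point in the middle of the dish's black flat bar handle. The bar is 72 mm long, 14 mm wide, 16 mm high and runs along the dish's x; this point is on the bar's centre line, 24 mm above the dish's underside, so 24 mm above the bench at the start. Axes are the dish's: z up, +x from the handle to the dish's middle (the handle points to -x)
- dish_middle (a point): the point on the dish's axis where the ball's centre is when it lies in the middle: 92 mm along the dish's +x from dish_handle and 22 mm above the dish's underside; axes are the dish's. The dish is a round shallow stainless saucer, 106 mm across, 20 mm high at the rim, its inside a shallow cone of 12 degrees that brings a ball back to the middle if moved gently; dish about 150 g, more or less. The handle starts pointing towards the robot, up to 1 rad to either side
- ball: the trackball's ball, dark, smooth, 34 mm in diameter, about 35 g; the origin is its centre. It lies loose in the dish and stands 19 mm above the rim
- camera: bench camera fixed to the bench: round weighted foot 90 mm across, column, and a level camera 38 mm square with lens and ring light 54 mm across. Origin under the foot's centre; it looks along its own -x (towards the robot), lens axis 130 mm above the bench, the front glass 46 mm in front of the origin
- camera_focus (a point): the camera's focus: the point on the lens axis 100 mm in front of the glass, 130 mm above the bench; nothing is there. Axes are the camera's: +x runs from this point to the lens, y across the line of sight, z up
- trackball: bystander: grey trackball with an empty round socket, 140 x 82 x 34 mm, the ball's home; it may lie on the left or the right of the bench, the dish being on the other side
- screwdriver: bystander: small screwdriver, 160 mm long, lying about along x
- ram: bystander: memory module, 133 x 31 x 5 mm, lying flat
- drive: bystander: flat black drive, 115 x 75 x 15 mm
- fan: bystander: black case fan lying flat, 92 x 92 x 25 mm
- jar: bystander: small clear jar with black lid, 52 mm across, 60 mm high
- heatsink: bystander: aluminium heat sink, 90 x 90 x 40 mm

How it is judged:
On the way, in this order (a step that is already met when the one before it is completed fails the run):
1. first picture: the dish is held up level with the ball at the camera's focus, handle pointing straight away from the camera, still for 0.8 s (distance between ball and camera_focus below 0.02 m and horizontal distance between ball and dish_middle below 0.012 m and angle between dish_middle's own z axis and vertical below 0.1 rad and height (world z) of dish_handle above 0.09 m and contact force between the fingers and dish above 1 N and distance between the grasp point and dish_handle below 0.045 m and angle between the x axis of dish_middle and the x axis of camera_focus, either way round below 0.18 rad and x of dish_handle in the frame of camera_focus below -0.06 m and linear speed of ball below 0.03 m/s), for 0.8 s.
2. the dish is turned on the spot: half-way round the ball is still at the focus (within 25 mm) and in the middle of the level dish (distance between ball and camera_focus below 0.025 m and horizontal distance between ball and dish_middle below 0.012 m and angle between dish_middle's own z axis and vertical below 0.1 rad and height (world z) of dish_handle above 0.09 m and contact force between the fingers and dish above 1 N and distance between the grasp point and dish_handle below 0.045 m and angle between the x axis of dish_middle and the x axis of camera_focus, either way round above 0.6 rad and angle between the x axis of dish_middle and the y axis of camera_focus, either way round above 0.6 rad).
3. second picture: a quarter turn from the first, handle square to the line of sight, ball at the focus, still for 0.5 s (distance between ball and camera_focus below 0.02 m and horizontal distance between ball and dish_middle below 0.012 m and angle between dish_middle's own z axis and vertical below 0.1 rad and height (world z) of dish_handle above 0.09 m and contact force between the fingers and dish above 1 N and distance between the grasp point and dish_handle below 0.045 m and angle between the x axis of dish_middle and the y axis of camera_focus, either way round below 0.18 rad and linear speed of ball below 0.03 m/s), for 0.5 s.
At the end, for the whole second after the job is handed in: Dish held in the fingers by its handle (within 45 mm of the grip point, over 90 mm up), level within 0.1 rad, handle square to the line of sight within 0.18 rad, ball within 20 mm of the focus, within 12 mm of the dish's middle, and still (under 30 mm/s) (all of step 3); the arm keeps its last pose, push and grip.
It fails at once if the ball rolls out of the dish's middle (more than 20 mm off it) (horizontal distance between ball and dish_middle above 0.02 m).
It fails at once if the dish is tipped (more than 0.2 rad) (angle between dish_middle's own z axis and vertical above 0.2 rad).
It fails at once if the robot touches the ball (contact force between any of the fingers, the arm and ball above 0.3 N).
It fails at once if the camera is touched (contact force between anything else and camera above 1 N).
It fails at once if another thing on the bench is shifted (more than 15 mm) (distance of any of trackball, screwdriver, ram, drive, fan, jar, heatsink from where it was at the start of the episode above 0.015 m).
It also fails if it takes over 58 s, if anything falls off the work surface, if the arm or the gripper's body presses on something with over 40 N, if the wrist force passes 120 N, or if a joint passes its speed limit or range.

## Working session

There is one attempt and no reset: what is moved stays moved. The work goes in short steps, each a Python script; the robot and the scene stay as the last script left them, time stands still between calls to the robot, and variables do not carry over. Pictures are saved under pics/ and viewed, about 8 in all and at most 12, crops included, and the job is handed in when it is done.

```bash
mkdir -p pics; ls; python3 - <<'E'
from plant import robot
import cv2,numpy as np,pickle
d={n:robot.grab_frame(n) for n in("top","side")}
pickle.dump(d,open("f0.pkl","wb"))
for n,f in d.items():
    cv2.imwrite(f"pics/{n}0.png",f["image"][:,:,::-1]); print(n,f["fx"],f["cx"],f["cy"],np.round(f["R"],3).tolist(),f["t"], (-np.array(f["R"]).T@f["t"]))
s=robot.sense();print(s, robot.nose_length)
E
```

```text
pics
top 537.0693050598298 276.61006088206693 210.04714375322675 [[-0.023, -1.0, 0.016], [-0.998, 0.022, -0.05], [0.05, -0.017, -0.999]] [-0.01183904  0.58738668  1.71438638] [0.5006268  0.00538134 1.74173126]
side 546.4425326938001 281.5470171826365 209.98219067763964 [[-0.946, -0.324, 0.003], [-0.254, 0.735, -0.628], [0.201, -0.595, -0.778]] [0.57782143 0.21923704 1.30932604] [0.33879268 0.80536974 1.1545026 ]
{'t': 0.1, 'joint_pos': array([ 1.17912316,  0.46935657, -0.04859256,  1.53357853,  0.02413608,
        1.14100492, -0.08223199]), 'joint_velocities': array([-2.56259522e-05, -8.65944770e-04,  7.05147218e-05, -3.19712164e-03,
       -8.98843376e-04, -1.57805636e-03, -6.87428935e-04]), 'effort': array([ 5.78282288e-04, -5.11515927e+01, -4.70171298e-02, -2.38390267e+01,
        1.07905269e-02,  4.38944990e-03, -1.93557997e-05]), 'tcp_pos': array([ 0.23935861, -0.630592  ,  0.24136747]), 'tcp_rot': array([ 3.14149721e+00,  1.75799869e-03, -1.20791319e+00]), 'wrist_force': array([-0.30969755, -0.43540276, -0.3010113 ]), 'torque': array([-0.06643567, -0.04002209, -0.05948347]), 'opening': 1.0000447788672744} 0.011
```

View pics/top0.png

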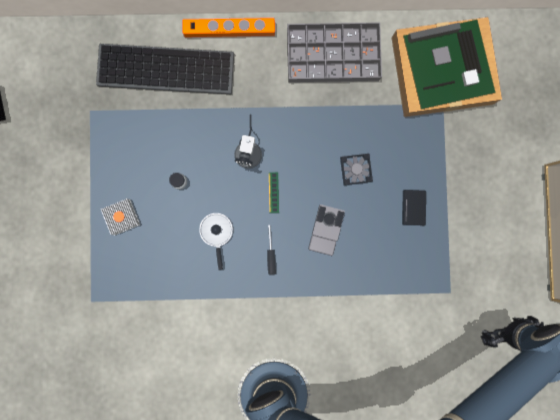

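View pics/side0.png

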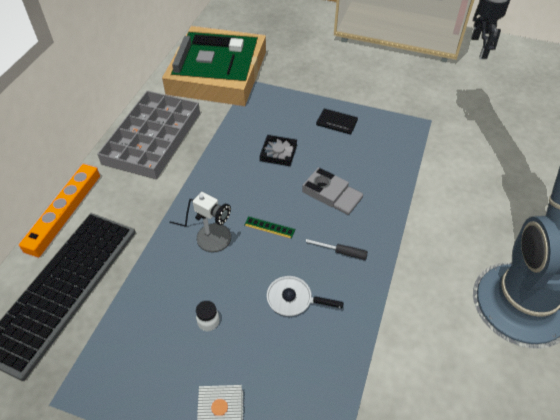

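Top view: the dish is at (216,230) with its handle end at (220,268), and the camera is at about (246,152). Side view: dish (289,296), handle (328,302), camera foot (213,237), lens (223,214). Next I'll make enlarged crops of both and take depth-based points.

```bash
cat > h.py <<'E'
import numpy as np,cv2,pickle
def ray(f,u,v,z):
    """pixel(s) -> world point on plane z"""
    R=np.array(f["R"]);c=-R.T@f["t"]
    d=R.T@np.array([(u-f["cx"])/f["fx"],(v-f["cy"])/f["fy"],1.])
    return c+d*(z-c[2])/d[2]
def cloud(f):
    v,u=np.mgrid[:420,:560];Z=f["range_z"]
    P=np.stack([(u-f["cx"])/f["fx"]*Z,(v-f["cy"])/f["fy"]*Z,Z],-1)-f["t"]
    P=P@np.array(f["R"]); P[Z==0]=np.nan; return P
E
python3 - <<'E'
from h import *
d=pickle.load(open("f0.pkl","rb"));t,s=d["top"],d["side"]
def crop(f,x,y,w,h,k): return cv2.resize(f["image"][y:y+h,x:x+w,::-1],None,fx=k,fy=k,interpolation=cv2.INTER_NEAREST)
a=np.hstack([crop(t,222,110,50,60,6),crop(s,165,185,80,70,6)[:360]]) 
b=np.hstack([crop(t,195,205,50,70,4)[:240],crop(s,255,265,100,60,4)[:240]]);b=np.pad(b,((0,0),(0,a.shape[1]-b.shape[1]),(0,0)))
cv2.imwrite("pics/c0.png",np.vstack([a,b]))
for n,f in d.items():
    P=cloud(f); g=f["image"].max(-1)
    # ball, handle near dish
    box={"top":(195,205,50,70),"side":(255,265,100,60)}[n];x,y,w,h=box
    m=np.zeros(g.shape,np.uint8);m[y:y+h,x:x+w]=(g[y:y+h,x:x+w]<55)
    k,l,st,ce=cv2.connectedComponentsWithStats(m)
    for i in range(1,k):
        if st[i,4]>15:
            q=P[l==i];print(n,"dark",st[i],ce[i].round(1),"med",np.nanmedian(q,0).round(4),"zmax",np.nanpercentile(q[:,2],[5,95]).round(4),
              "plane",ray(f,*ce[i],.024).round(4))
            vv,uu=np.where(l==i);W=np.array([ray(f,a,b,.03)[:2] for a,b in zip(uu,vv)]);e=np.linalg.svd(W-W.mean(0),full_matrices=0)[2][0];print("  axis",np.arctan2(e[1],e[0])%np.pi,np.ptp((W-W.mean(0))@e))
    # camera points
    x,y,w,h={"top":(222,110,50,65),"side":(165,185,80,70)}[n]
    q=P[y:y+h,x:x+w];zz=q[...,2]
    print(n,"heights",np.histogram(zz[np.isfinite(zz)],bins=[-.02,.006,.03,.06,.1,.12,.14,.16,.2])[0])
    for lo,hi in((.007,.03),(.1,.14),(.14,.2)):
        mm=(zz>lo)&(zz<hi)
        if mm.sum()>5: print("  ",lo,hi,mm.sum(),q[mm].mean(0).round(4),q[mm].min(0).round(3),q[mm].max(0).round(3))
    # dish rim
    x,y,w,h=box;sub=f["image"][y:y+h,x:x+w].astype(int);m=(sub.min(-1)>140).astype(np.uint8)
    c=max(cv2.findContours(m,cv2.RETR_EXTERNAL,cv2.CHAIN_APPROX_NONE)[0],key=cv2.contourArea)[:,0]+[x,y]
    W=np.array([ray(f,a,b,.02)[:2] for a,b in c]);print("  rim",cv2.minEnclosingCircle(W.astype(np.float32)), )
E
```

```text
top heights [2478  359    0    2   25   74  295    7]
   0.007 0.03 296 [0.776  0.0605 0.011 ] [ 0.707 -0.014  0.007] [0.915 0.149 0.022]
   0.1 0.14 99 [0.7573 0.0677 0.1275] [0.718 0.041 0.101] [0.834 0.099 0.14 ]
   0.14 0.2 302 [0.765  0.0655 0.148 ] [0.72 0.04 0.14] [0.804 0.096 0.164]
  rim ((0.5287750959396362, 0.17210978269577026), 0.05720873177051544)
side dark [283 289  12  12  92] [288.5 294.8] med [0.5299 0.1844 0.0318] zmax [0.0248 0.0409] plane [0.5322 0.1786 0.024 ]
  axis 2.170346449117222 0.03091948237920287
side dark [314 297  29  11 176] [327.8 302. ] med [0.4391 0.1696 0.0293] zmax [0.0192 0.034 ] plane [0.4392 0.1669 0.024 ]
  axis 0.10721403245323602 0.06756460837620445
side heights [3926  786   45   56  111  211  439    7]
   0.007 0.03 727 [0.7749 0.0704 0.012 ] [ 0.711 -0.102  0.007] [0.916 0.12  0.03 ]
   0.1 0.14 322 [0.7647 0.081  0.1236] [0.723 0.05  0.1  ] [0.839 0.105 0.14 ]
   0.14 0.2 446 [0.7665 0.0732 0.1486] [0.723 0.044 0.14 ] [0.812 0.105 0.163]
  rim ((0.5305927991867065, 0.1756857931613922), 0.05604035034775734)
```

View pics/c0.png

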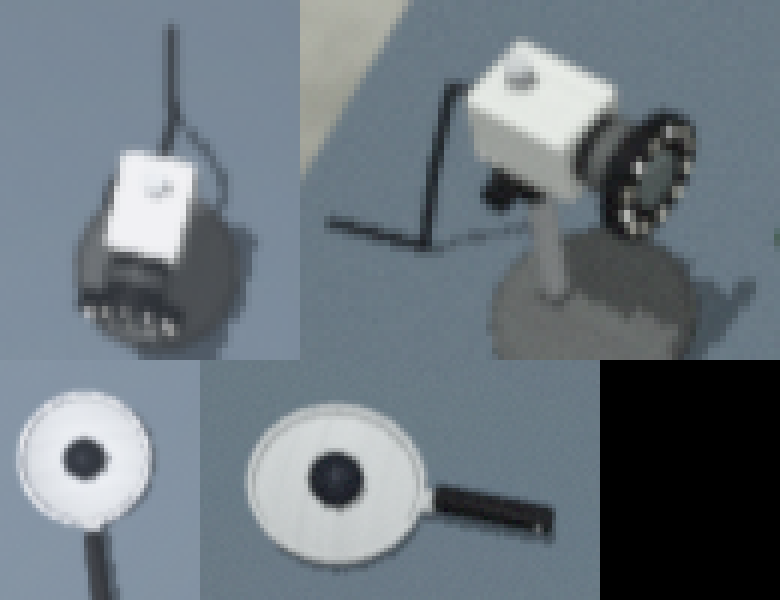

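The crops are clear. The ring-light glass centre in the side view is at about pixel (224.2,214.2), and the white camera body has clean edges for yaw. Now the camera pose, plus the handle and ball from the top view.

```bash
python3 - <<'E'
from h import *
d=pickle.load(open("f0.pkl","rb"));t,s=d["top"],d["side"]
print("glass from side",ray(s,224.2,214.2,.13))
for n,f,(x,y,w,h),th in(("top",t,(222,110,50,65),150),("side",s,(165,185,80,70),200)):
    m=np.zeros((420,560),np.uint8);m[y:y+h,x:x+w]=f["image"][y:y+h,x:x+w].min(-1)>th
    if n=="side": P0=cloud(f);m[(P0[...,0]>.87)|~(P0[...,2]>.1)]=0
    k,l,st,ce=cv2.connectedComponentsWithStats(m);i=1+st[1:,4].argmax();vv,uu=np.where(l==i)
    W=np.array([ray(f,a,b,.149)[:2] for a,b in zip(uu,vv)],np.float32);print(n,"body",st[i],cv2.minAreaRect(W),W.mean(0))
    P=cloud(f)[l==i];print("  depth",np.nanmean(P,0))
    # foot: grey band low points
    P=cloud(f)[y:y+h,x:x+w];im=f["image"][y:y+h,x:x+w].astype(int)
    mm=(P[...,2]>.005)&(P[...,2]<.03)&(np.ptp(im,axis=-1)<25)&(im.max(-1)<130)
    k,l,st,ce=cv2.connectedComponentsWithStats(mm.astype(np.uint8));i=1+st[1:,4].argmax();q=P[l==i]
    print("  foot",st[i],q[:,2].mean(),cv2.minEnclosingCircle(q[:,:2].astype(np.float32)))
g=t["image"].max(-1);m=np.zeros(g.shape,np.uint8);m[205:275,195:245]=g[205:275,195:245]<75
k,l,st,ce=cv2.connectedComponentsWithStats(m)
for i in range(1,k):
    if st[i,4]>15:
        vv,uu=np.where(l==i);W=np.array([ray(t,a,b,.030)[:2] for a,b in zip(uu,vv)],np.float32)
        print("dark",st[i],ray(t,*ce[i],.024),cv2.minAreaRect(W),"depth",np.nanmedian(cloud(t)[l==i],0))
E
```

```text
glass from side [0.72946088 0.0783425  0.13      ]
top body [239 135  16  19 219] ((0.7807645201683044, 0.06233874335885048), (0.03816273808479309, 0.05141601711511612), 76.90660095214844) [0.78091353 0.06242835]
  depth [0.78261575 0.06274622 0.13988185]
  foot [ 16  34  24  25 195] 0.011127823187137245 ((0.7650318145751953, 0.060641784220933914), 0.04444717615842819)
side body [193 193  24  17 199] ((0.7821732759475708, 0.06805863976478577), (0.03604975715279579, 0.04565742611885071), 75.77975463867188) [0.78101367 0.06906295]
  depth [0.78100607 0.0690748  0.14900074]
  foot [ 32  38  35  29 746] 0.011714749420572304 ((0.7708649635314941, 0.07013064622879028), 0.04800180718302727)
dark [212 226   8   8  47] [0.5289149  0.17105795 0.024     ] ((0.5285292863845825, 0.17112617194652557), (0.02222379297018051, 0.022296417504549026), 89.0165786743164) depth [0.52977104 0.16917593 0.03514175]
dark [217 249   6  20  63] [0.43688618 0.1607169  0.024     ] ((0.4363388419151306, 0.1601703017950058), (0.06144089996814728, 0.010076862759888172), 4.738820552825928) depth [0.43757841 0.16044988 0.02912841]
```

Top and side views agree in x but differ by about 6 mm in y, so I'll use the mean. The ball-to-handle distance measures 92.6 mm against 92 nominal. Camera yaw is about -0.22, and the focus is near (0.632, 0.098, 0.13). Next: check IK along the whole path, move to hover over the handle, and look.

```bash
cat >> h.py <<'E'
def handle(mid,psi): return np.array([mid[0]-.092*np.cos(psi),mid[1]-.092*np.sin(psi),mid[2]+.002])
E
python3 - <<'E'
from h import *
from plant import robot
H=np.array([.438,.164]);psi=.115;F=np.array([.632,.098,.13]);pc=-.22
for off in(-np.pi/2,np.pi/2):
    for sgn in(1,-1):
        out=[]
        for p,a in[((H[0],H[1],.12),psi),((H[0],H[1],.016),psi)]+[(handle(F,pc+sgn*k)-[0,0,.008],pc+sgn*k) for k in(0,.4,.8,1.2,1.57)]:
            q=robot.inverse_kinematics(list(p),[np.pi,0,a+off]);out.append(None if q is None else np.round(q,2).tolist())
        print(off,sgn);[print("  ",o) for o in out]
robot.grip(.6)
robot.goto([.438,.164,.2],[np.pi,0,psi-np.pi/2])
robot.move_straight([.438,.164,.09],vel=.15)
f={n:robot.grab_frame(n) for n in("side","top")};pickle.dump(f,open("f1.pkl","wb"))
a=cv2.resize(f["side"]["image"][230:350,240:400,::-1],None,fx=4,fy=4);cv2.imwrite("pics/s1.png",a)
s=robot.sense();print(s["t"],s["tcp_pos"],s["tcp_rot"],s["joint_pos"])
E
```

```text
-1.5707963267948966 1
   [0.18, 0.39, -0.76, 2.1, 0.38, 0.78, -2.27]
   [-0.07, 0.53, -0.46, 2.17, 0.46, 0.53, -2.34]
   [0.11, 0.46, -0.52, 1.91, 0.3, 0.84, -2.36]
   [0.23, 0.47, -0.59, 1.93, 0.34, 0.85, -1.93]
   [0.26, 0.47, -0.55, 1.91, 0.32, 0.85, -1.45]
   [0.3, 0.51, -0.54, 1.85, 0.33, 0.87, -1.0]
   [0.35, 0.56, -0.6, 1.78, 0.39, 0.92, -0.64]
-1.5707963267948966 -1
   [0.18, 0.39, -0.76, 2.1, 0.38, 0.78, -2.27]
   [-0.07, 0.53, -0.46, 2.17, 0.46, 0.53, -2.34]
   [0.11, 0.46, -0.52, 1.91, 0.3, 0.84, -2.36]
   [-0.87, 0.53, 0.72, 1.92, -0.45, 0.87, -2.11]
   [-1.09, 0.76, 1.11, 1.85, -0.79, 1.05, -2.25]
   [0.37, 0.87, -1.18, 1.67, 0.86, 1.21, 2.26]
   [0.35, 0.92, -1.18, 1.59, 0.88, 1.25, 1.93]
1.5707963267948966 1
   [0.52, 0.66, -1.29, 2.09, 0.77, 1.0, 0.5]
   [0.26, 0.68, -0.91, 2.16, 0.85, 0.72, 0.45]
   [0.4, 0.59, -0.94, 1.9, 0.59, 0.95, 0.54]
   [0.49, 0.6, -0.97, 1.92, 0.6, 0.95, 0.98]
   [0.66, 0.73, -1.18, 1.89, 0.78, 1.08, 1.31]
   [0.69, 0.77, -1.18, 1.83, 0.8, 1.11, 1.76]
   [0.68, 0.82, -1.18, 1.76, 0.83, 1.16, 2.16]
1.5707963267948966 -1
   [0.52, 0.66, -1.29, 2.09, 0.77, 1.0, 0.5]
   [0.26, 0.68, -0.91, 2.16, 0.85, 0.72, 0.45]
   [0.4, 0.59, -0.94, 1.9, 0.59, 0.95, 0.54]
   [0.32, 0.62, -0.92, 1.85, 0.59, 0.97, 0.1]
   [0.23, 0.64, -0.85, 1.77, 0.57, 0.99, -0.29]
   [0.19, 0.68, -0.82, 1.68, 0.57, 1.03, -0.67]
   [0.16, 0.72, -0.77, 1.6, 0.56, 1.06, -0.99]
4.4 [0.43872277 0.16434138 0.09094346] [-3.13949267e+00  3.37335772e-04 -1.45596548e+00] [ 0.19306258  0.46061868 -0.79026513  2.12184867  0.48681511  0.74269451
 -2.36931658]
```

View pics/s1.png

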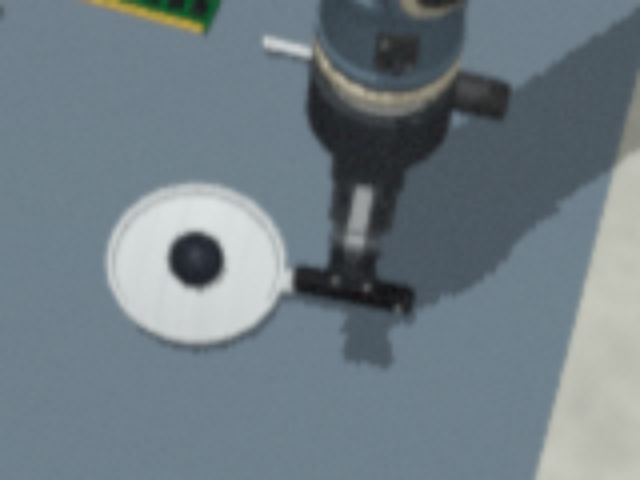

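The fingers are over the middle of the handle (finger end at crop (352,280), bar running from (295,280) to (412,300)). I'll descend, grip, and lift slightly. The turn will use the + direction, which keeps joint 7 between -2.36 and -0.64.

```bash
python3 - <<'E'
from h import *
from plant import robot
print(robot.move_straight([.439,.164,.017],vel=.08,contact_N=8)); s=robot.sense();print(s["tcp_pos"],s["wrist_force"])
robot.grip(0.0,80);s=robot.sense();print("open mm",s["opening"]*85,s["wrist_force"],s["tcp_pos"])
robot.move_straight([.439,.164,.05],vel=.03);robot.sleep(.3)
f={n:robot.grab_frame(n) for n in("side","top")};pickle.dump(f,open("f2.pkl","wb"))
a=cv2.resize(f["side"]["image"][220:340,240:400,::-1],None,fx=3,fy=3);b=cv2.resize(f["top"]["image"][190:310,180:270,::-1],None,fx=3,fy=3)
cv2.imwrite("pics/s2.png",np.hstack([a,b]))
s=robot.sense();print(s["t"],s["tcp_pos"],s["wrist_force"],s["torque"],s["opening"]*85)
E
```

```text
False
[0.43934372 0.16427006 0.01736253] [ 0.97954615 -0.08044937 -0.53847111]
open mm 12.693720453884257 [-0.89135406 -0.61738006  4.06591321] [0.43922407 0.1638898  0.01733488]
7.5417 [0.43895322 0.16401353 0.04995061] [-0.31088049  0.25522778 -1.45372632] [-0.0569609   0.184899   -0.05142325] 12.201035747531918
```

View pics/s2.png

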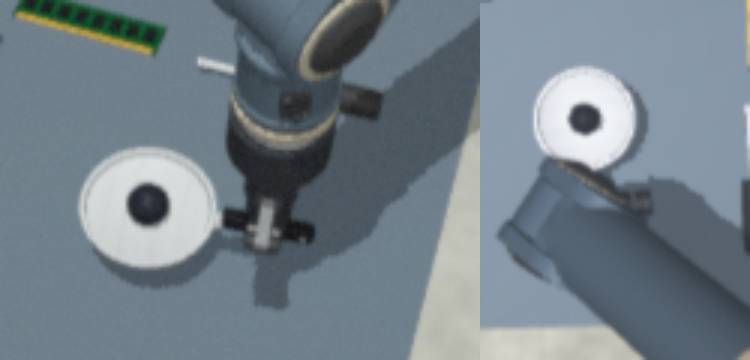

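The dish is lifted with the ball in its middle (side crop ball (148,205) in the dish at (148,208)). I'll measure the tilt and the offset from TCP to ball, then lift further.

```bash
cat >> h.py <<'E'
def dish(f,tcp,psi,zc):
    """zc = expected ball centre height. prints ball & rim centre (rays on planes) and plane tilt from depth"""
    P=cloud(f);im=f["image"].astype(int);H=np.array(tcp)-[0,0,0]
    c=H[:2]+.092*np.array([np.cos(psi),np.sin(psi)])
    near=(np.hypot(P[...,0]-c[0],P[...,1]-c[1])<.075)&(np.abs(P[...,2]-zc)<.03)
    w=(near&(im.min(-1)>120)).astype(np.uint8);k,l,st,ce=cv2.connectedComponentsWithStats(w);i=1+st[1:,4].argmax();m=l==i
    cnt=max(cv2.findContours(m.astype(np.uint8),cv2.RETR_EXTERNAL,cv2.CHAIN_APPROX_NONE)[0],key=cv2.contourArea)
    W=np.array([ray(f,a,b,zc-.002)[:2] for a,b in cnt[:,0]],np.float32);rim=cv2.minEnclosingCircle(W)
    fill=cv2.drawContours(np.zeros_like(w),[cnt],-1,1,-1)
    b=((fill>0)&(im.max(-1)<75)).astype(np.uint8);k,l,st,ce=cv2.connectedComponentsWithStats(b);j=1+st[1:,4].argmax()
    ball=ray(f,*ce[j],zc)
    q=P[m];r=np.hypot(*(q[:,:2]-rim[0]).T);q=q[(r<.047)&(r>.02)]
    a=np.c_[q[:,:2]-rim[0],np.ones(len(q)),np.hypot(*(q[:,:2]-rim[0]).T)];s=np.linalg.lstsq(a,q[:,2],rcond=None)[0]
    bt=P[l==j];print("rim",np.round(rim[0],4),round(rim[1],4),"ball",ball.round(4),"ballz95",np.nanpercentile(bt[:,2],90).round(4),"tilt xy",s[:2].round(3),"z0",s[2].round(4),"n",len(q),"cone",s[3].round(2))
    return ball[:2],np.array(rim[0])
E
python3 - <<'E'
from h import *
from plant import robot
f=pickle.load(open("f2.pkl","rb"));tcp=[.439,.164,.05]
for n in f: print(n);dish(f[n],tcp,.115,.056)
robot.move_straight([.439,.164,.124],vel=.05);robot.sleep(.3)
g={n:robot.grab_frame(n) for n in("side","top")};pickle.dump(g,open("f3.pkl","wb"))
for n in g: print(n);dish(g[n],tcp,.115,.13)
s=robot.sense();print(s["t"],s["tcp_pos"])
E
```

```text
side
rim [0.5295 0.176 ] 0.0559 ball [0.5315 0.1785 0.056 ] ballz95 0.0706 tilt xy [-0.033  0.002] z0 0.0363 n 850 cone 0.22
top
rim [0.5279 0.1726] 0.0528 ball [0.5289 0.1713 0.056 ] ballz95 0.0728 tilt xy [-0.005 -0.015] z0 0.0364 n 569 cone 0.19
side
rim [0.5299 0.1769] 0.0551 ball [0.5315 0.1788 0.13  ] ballz95 0.1436 tilt xy [-0.029  0.009] z0 0.1102 n 878 cone 0.23
top
rim [0.5269 0.1722] 0.0536 ball [0.5289 0.1708 0.13  ] ballz95 0.1451 tilt xy [-0.015 -0.008] z0 0.11 n 610 cone 0.2
9.575 [0.43900596 0.16402888 0.12398136]
```

Tilt is about 0.02 rad. The ball sits 2 mm low and 91.8 mm from the TCP at angle 0.118, all within tolerance. Next is the first-picture pose, with TCP height raised by 2 mm.

```bash
cat >> h.py <<'E'
F=np.array([.632,.098,.13]);PC=-.222
def pose(psi,F=F):
    """TCP position and attitude for dish yaw psi with ball at F"""
    return list(handle(F,psi)-[0,0,.006]),[np.pi,0,psi-.003-np.pi/2]
E
python3 - <<'E'
from h import *
from plant import robot
p,a=pose(PC);robot.move_straight(p,vel=.06,attitude=a);robot.sleep(1.3)
g={n:robot.grab_frame(n) for n in("side","top")};pickle.dump(g,open("f4.pkl","wb"))
for n in g: print(n);dish(g[n],p,PC,.13)
s=robot.sense();print(s["t"],s["tcp_pos"],p,s["tcp_rot"],a,s["opening"]*85)
a=cv2.resize(g["side"]["image"][170:290,165:325,::-1],None,fx=3,fy=3);b=cv2.resize(g["top"]["image"][120:240,190:280,::-1],None,fx=3,fy=3)
cv2.imwrite("pics/s4.png",np.hstack([a,b]))
E
```

```text
side
rim [0.6341 0.0999] 0.0543 ball [0.6331 0.1    0.13  ] ballz95 0.147 tilt xy [-0.006  0.017] z0 0.1129 n 737 cone 0.2
top
rim [0.6299 0.0954] 0.0525 ball [0.6303 0.0945 0.13  ] ballz95 0.1474 tilt xy [-0.017  0.004] z0 0.1107 n 543 cone 0.24
13.0083 [0.54223553 0.11827911 0.12600655] [np.float64(0.5422577684505325), np.float64(0.11825665018016948), np.float64(0.126)] [-3.14158798e+00 -7.21426453e-07 -1.79571507e+00] [3.141592653589793, 0, -1.7957963267948966] 12.647791462262726
```

View pics/s4.png

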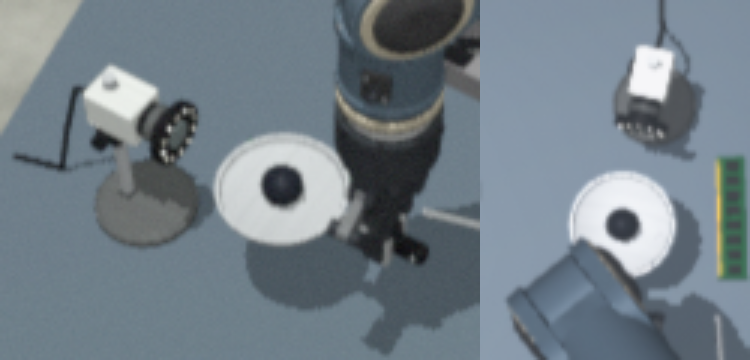

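Both views show the ball on the lens axis, within about 2 mm of the focus. Ball to focus: side (.633,.100) vs (.632,.100); top (.630,.0945) vs (.632,.096). The top crop shows the lens at (641,122) and the ball at (624,225). Now the quarter turn.

```bash
python3 - <<'E'
from h import *
from plant import robot
robot.sleep(.8)
for i,k in enumerate(np.linspace(0,np.pi/2,8)[1:]):
    p,a=pose(PC+k);robot.move_straight(p,vel=.035,attitude=a)
    if i==3:
        robot.sleep(.3);g=robot.grab_frame("side");dish(g,p,PC+k,.13)
robot.sleep(1.2)
g={n:robot.grab_frame(n) for n in("side","top")};pickle.dump(g,open("f5.pkl","wb"))
a_=cv2.resize(g["side"]["image"][170:290,165:325,::-1],None,fx=3,fy=3);b=cv2.resize(g["top"]["image"][120:240,190:280,::-1],None,fx=3,fy=3)
cv2.imwrite("pics/s5.png",np.hstack([a_,b]))
s=robot.sense();print(s["t"],s["tcp_pos"],p,s["tcp_rot"],a,s["opening"]*85)
for n in g: print(n);dish(g[n],p,PC+np.pi/2,.13)
E
```

```text
rim [0.6315 0.0995] 0.0557 ball [0.6332 0.1016 0.13  ] ballz95 0.1459 tilt xy [-0.029 -0.006] z0 0.1122 n 762 cone 0.23
20.65 [0.61175621 0.00826301 0.12601044] [np.float64(0.6117433498198305), np.float64(0.008257768450532513), np.float64(0.126)] [ 3.14159165e+00 -1.82485744e-05 -2.24997114e-01] [3.141592653589793, 0, np.float64(-0.22499999999999987)] 12.50675147135037
side
rim [0.6336 0.0986] 0.057 ball [0.6326 0.1026 0.13  ] ballz95 0.1462 tilt xy [-0.    -0.014] z0 0.1125 n 803 cone 0.22
top
rim [0.629  0.0979] 0.0529 ball [0.6301 0.096  0.13  ] ballz95 0.1459 tilt xy [-0.003 -0.014] z0 0.1121 n 505 cone 0.19
```

View pics/s5.png

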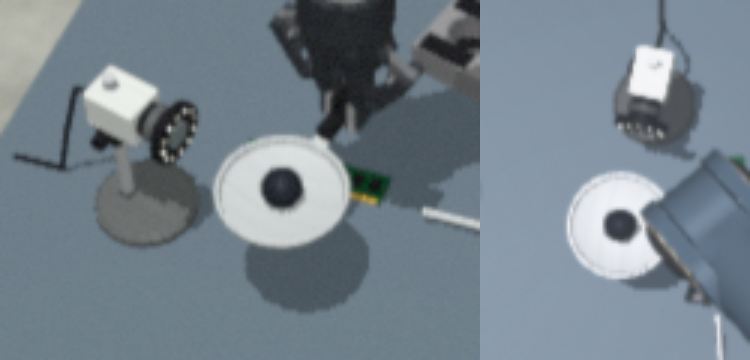

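The dish is turned, with its handle square to the line of sight and the ball centred at the focus (side crop (282,188), top crop (621,225), essentially unmoved). The tilt is about 0.014 rad. Handing in.

```bash
python3 -c "
from plant import robot
robot.sleep(.3);robot.close_job();s=robot.sense();print(s['t'],s['tcp_pos'])"
```

```text
the job is handed in; nothing more can be done
the job is handed in; nothing more can be done
```

I gripped the dish by its handle and held the ball at the camera's focus with the handle pointing away, still for about 2 s. I then turned the dish a quarter turn on the spot in 7 short steps and handed in while still holding it, about 21 s into the 58 s. Handing in reports no verdict.

**Last checks:**
- **Ball position:** within about 3 mm of my estimate of the focus in both views, and 2–4 mm from the fitted rim centre.
- **Dish:** tilted about 0.014 rad, with fingers firm on the bar (12.5 mm opening).
- **Handle:** square to my measured line of sight, but I did not re-measure the handle's direction in the final picture. The camera's own yaw is uncertain by about 0.03 rad.

**Disagreements:**
- **Top and side views:** they differed by a steady 6–7 mm across the bench (y), more than the stated 2 mm. I used their mean, and each view on its own also put the ball at the focus.
- **Sag:** the dish drooped about 2 mm in the grip, so I raised the arm by that much.

I saw no contact with the ball or camera and no shifted items near the dish in the last pictures. I did not measure the other items' positions again.

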